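Snap the rotor onto the mini centrifuge and prove it with a tug

TASK

Fit the silver eight-place rotor (the one with the blue knob) on the spindle of the open mini centrifuge and press it down until it snaps fully home, with no more than 25 N. Then prove that the lock holds: tug the rotor straight up by its knob with a steady pull of 10 N, give or take 2 N, for a full second, never more than 20 N, and let it go sitting home. Do not disturb the white strip rotor or the other things on the bench.

Things in the scene. Friction and masses are not known exactly. Their poses are not given: they have to be found in the camera images.
- rotor: The rotor to fit: silver aluminium dish, 100 mm across, about 0.15 kg, loose on the blue-grey 3 mm bench mat. Origin: centre of its flat underside, z up. Its rim stands 30 mm above the underside, the dish floor 20 mm; 8 dark empty tube holes. A round blue knob stands in the middle. It need not be turned to any angle.
- knob (a point): On the rotor's axis, 56 mm above its underside, inside the blue knob: the height to grip. The knob is 30 mm in diameter and runs from the dish floor up to 68 mm above the underside. Any direction round it will do.
- bore (a point): On the rotor's axis, 10 mm above its underside: top of the narrow part of the hub's bore. The bore, open below, is 17 mm in diameter up to here, then 24 mm, closed 42 mm above the underside. The step is the lip that the spindle's jaws catch. Hidden from above.
- seat (a point): Centre of the spindle's steel shoulder, on its axis, z up, 62 mm above the bench when unloaded. The rotor is home when its origin is here. Above it the shaft is 15 mm in diameter (1 mm of room all round in the bore), coned over its last 10 mm to a 6 mm tip, 38 mm above the shoulder.
- jaws (a point): On the spindle's axis, 12 mm above the seat, about where three sprung brass jaws stick out 3 mm, ramped above, flat below. Set down loosely, the rotor rests on them 16 to 24 mm high. A press of roughly 9 to 18 N squeezes them in; once it is down on the shoulder they spring out over its lip. Locked, it has 1 to 7 mm of free play upward (the jaws' height differs); then they hold any pull.
- spindle (a joint): How far the spindle has moved on its stiff rubber mount, in m, positive up, 0 unloaded: about 0.33 mm for each 10 N on it. The reading is too noisy to judge the force by; feel it at the wrist. Pulling up on the locked rotor lifts it, pressing lowers it.
- centrifuge: White mini centrifuge, fixed, 165 by 160 mm. Origin: on the spindle's axis at bench height, z up; its +x points to the lid's hinge, -x to the dark front panel. The round bowl about the spindle is 132 mm across inside, its floor 52 mm and its rim 92 mm above the bench.
- lid_top (a point): Top edge of the clear domed lid, which stands open (fixed) on the +x side of the bowl, 154 mm wide, leaning away from it: from its hinge 92 mm from the spindle's axis and 96 mm above the bench up to this point, 146 mm from the axis and 238 mm above the bench.
- strip_rotor: Bystander: the other rotor, white, 88 mm across, 58 mm tall in all, with a grey knob and four dark slots, loose on the mat. Origin: centre of its underside.
- tube_rack: Bystander: green rack of small capped tubes, 75 by 165 mm, 60 mm tall, loose. Origin: centre of its underside.
- stain_bottle: Bystander: amber bottle with black cap, 48 mm across, 95 mm tall, loose. Origin: centre of its underside.
- specimen_pot: Bystander: clear pot with red lid, 52 mm across, 58 mm tall, loose. Origin: centre of its underside.
- slide_box: Bystander: flat blue slide box, 85 by 110 mm, 32 mm tall, loose. Origin: centre of its underside.
- timer: Bystander: small white timer, 60 by 70 mm, 22 mm tall, loose. Origin: centre of its underside.
- petri_dishes: Bystander: stack of three Petri dishes, 90 mm across, 45 mm tall, loose. Origin: centre of its underside.
Mind the look-alikes: they are no part of the job. Of the things shaped like the rotor, the silver one is meant.

How it is judged:
By the outcome, as a careful person would: the job done as asked, in the order asked, and still so for the second after the job is handed in, with the robot touching nothing.
It also fails if it takes over 72 s, if anything falls off the work surface, if the arm or the gripper's body presses on something with over 40 N, if the wrist force passes 120 N, or if a joint passes its speed limit or range.

ROBOT

A 6-joint arm with a two-finger parallel gripper is mounted at the origin on the work surface. World frame = base frame: x ahead of the robot, y to its left, z up, the work surface at z = 0. Lengths are in m, angles in rad, forces in N, time in s.
With the tool pointing down it reaches from about 0.2 to 0.875 m from the base axis. Payload 3.4 kg.
Tool frame: the origin (TCP) lies between the finger pads; the fingertips stand 17 mm ahead of it and the grasp point (between the pads) lies 2 mm behind it; z points along the fingers, y is the direction in which the jaws open and shut (so a half turn about z gives the same grasp; the last joint's range is limited). The gripper opens to 94 mm and grips with 3 to 60 N. Pads are 16 mm wide; open, the fingers measure 119 mm over their backs; the gripper's body (75 mm by 177 mm) begins 78 mm behind the grasp point.
Start: joints at [1.173, 0.276, 1.505, -0, 1.361, -0.121], TCP at [0.157, 0.553, 0.222] pointing down, gripper open.
Joint ranges: [-2.89, 2.89], [-0.75, 2.08], [0.22, 2.7], [-1.18, 4.32], [0.11, 2.71], [-2.7, 2.7]. Speed limits (rad/s): [2.57, 2.57, 3.14, 3.14, 3.14, 3.14].

INTERFACE

Orientations are given as a unit quaternion [w, x, y, z].
In Python, from rig import r gives the robot as it stands. The module is installed in compiled form; this text tells all that it offers.
- The arm moves only by the shell command python3 -m pendant 'ROWS' [FORCE]. ROWS is text: rows parted by semicolons, each of 7 numbers parted by spaces: the shift along the world's x, y, z in m, then the turn, a rotation vector about the world's x, y, z in degrees, then the finger opening in m, from 0 to 0.094. A call has 1 to 12 rows; each row is the pose to reach, as a shift and turn from the pose commanded when the call began; what a row does not reach only later rows make up. A row lasts 1/10 s, in which the tool goes at most 50 mm and 8.59 degrees, less where a joint would pass 70% of its speed; a pose out of reach is approached as far as the arm can. A call with a gripper value outside its range is refused whole. The fingers move at their own pace and stop on an object; FORCE is the grip in N (left out, the last holds). Time passes only in rows, so rows that repeat a pose let the fingers close. It gives the time, the measured TCP pose, the force and the opening at its end, in the units of the state.
- r.sense(): the state, without advancing time (a new reading comes with each control period).
- r.get_image(name): name is "side" or "top" or "wrist"; returns a dict with "img" (384x512x3 uint8, blue, green, red), "mtx" (3x3 intrinsics, pixels), "T" (4x4, takes a point from camera to world coordinates); the wrist camera has in their place "T_tool_cam" (4x4, takes a point from camera to tool coordinates, whose origin is the TCP and whose axes are the flange's). Camera axes: x right, y up, looking along -z (the intrinsics and any distortion apply to the point x, -y, -z); pixel columns grow to the right and rows downward; lengths in m; the calibration is good to about 2 mm. A picture is of the moment at which its call begins: read the wrist's pose just before it. There is no depth.
- r.sign_off(): hands the job in, once; it reports no verdict.
The state is a dict: "time_s": time; "qpos": joint angles; "qvel": joint speeds; "effort": joint torques, N m; "tool_pos": TCP position; "tcp_rot": TCP orientation; "contact_force": force on the tool from outside, world axes, zero at the start; "ft_torque": the same for the moment, N m; "grip_width": finger opening in m.
Only numpy, scipy, OpenCV 4.12 (cv2) and the standard library are available. Lean on these libraries where they do the work, as an engineer would, in place of code of your own. Each camera call takes 0.05 s, during which the arm holds its last target. There are 200 camera calls.

## Working session

There is one attempt and no reset: what is moved stays moved. The work goes in short steps, Python scripts to look and compute and a shell command to move; the robot and the scene stay as the last step left them, time stands still between calls to the robot, and variables do not carry over. Pictures are saved under pics/ and viewed, about 8 in all and at most 12, crops included, and the job is handed in when it is done.

```bash
mkdir -p pics; python3 - <<'E'
from rig import r
import cv2,numpy as np
s=r.sense();print({k:np.round(v,3) for k,v in s.items()})
for n in("side","top"):
    d=r.get_image(n);cv2.imwrite(f"pics/{n}0.png",d["img"]);print(n,d["mtx"].round(1).tolist(),d["T"].round(3).tolist(),d.keys())
E
```

```text
{'time_s': np.float64(0.0), 'qpos': array([ 1.173,  0.277,  1.506, -0.   ,  1.361, -0.121]), 'qvel': array([ 0.002,  0.   ,  0.001,  0.002,  0.001, -0.   ]), 'effort': array([ 0.0000e+00, -4.0457e+01, -2.3724e+01,  7.0000e-02,  3.4000e-02,
       -0.0000e+00]), 'tool_pos': array([0.157, 0.553, 0.222]), 'tcp_rot': array([-0.   ,  0.138,  0.99 , -0.001]), 'contact_force': array([-0.381,  0.382,  0.19 ]), 'ft_torque': array([ 0.022, -0.009,  0.039]), 'grip_width': np.float64(0.094)}
side [[443.1, 0.0, 255.1], [0.0, 443.1, 183.4], [0.0, 0.0, 1.0]] [[0.839, 0.329, -0.433, -0.166], [-0.544, 0.515, -0.662, -1.082], [0.005, 0.791, 0.612, 1.103], [0.0, 0.0, 0.0, 1.0]] dict_keys(['img', 'mtx', 'T'])
top [[433.3, 0.0, 255.3], [0.0, 433.3, 190.3], [0.0, 0.0, 1.0]] [[-0.028, 0.985, -0.168, 0.295], [-0.999, -0.032, -0.016, -0.044], [-0.021, 0.168, 0.986, 1.389], [0.0, 0.0, 0.0, 1.0]] dict_keys(['img', 'mtx', 'T'])
```

View pics/top0.png

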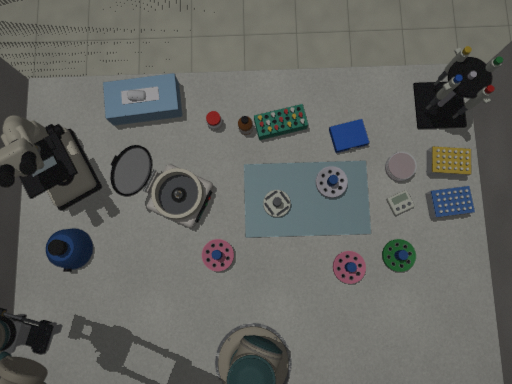

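View pics/side0.png

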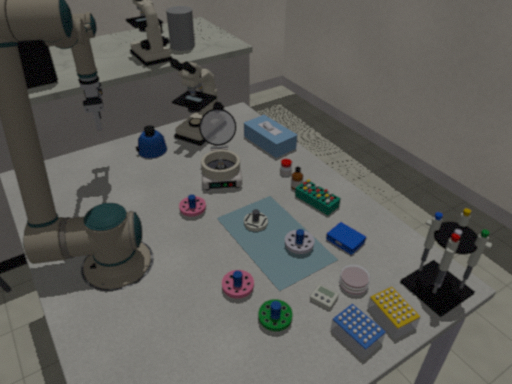

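The top view shows the silver rotor at about (332,182) with its blue knob, and the centrifuge spindle at about (180,195). The lid lies toward (131,170). The side view has the rotor at (299,241) and the bowl at (220,165). The pink and green rotors are decoys.

```bash
cat >h.py <<'E'
from rig import r
import cv2,numpy as np
from scipy.spatial.transform import Rotation as R
def cam(n):
    s=r.sense();d=r.get_image(n)
    if n=="wrist":
        T=np.eye(4);w,x,y,z=s["tcp_rot"];T[:3,:3]=R.from_quat([x,y,z,w]).as_matrix();T[:3,3]=s["tool_pos"]
        d["T"]=T@d["T_tool_cam"]
    return d
def ray(d,u,v):
    K=d["mtx"];p=d["T"][:3,:3]@np.array([(u-K[0,2])/K[0,0],-(v-K[1,2])/K[1,1],-1]);return d["T"][:3,3],p
def plane(d,u,v,z):
    o,p=ray(d,u,v);return o+p*(z-o[2])/p[2]
def proj(d,P):
    c=np.linalg.inv(d["T"])@np.append(P,1);K=d["mtx"];return K[0,0]*c[0]/-c[2]+K[0,2],K[1,1]*-c[1]/-c[2]+K[1,2]
def blob(m):
    n,l,st,c=cv2.connectedComponentsWithStats(m.astype(np.uint8));o=np.argsort(-st[1:,4])+1
    return [(c[i].round(1),st[i].tolist()) for i in o[:4]]
def tri(d1,p1,d2,p2):
    A=[];b=[]
    M=np.zeros((3,3));q=np.zeros(3)
    for d,p in((d1,p1),(d2,p2)):
        o,k=ray(d,*p);k=k/np.linalg.norm(k);N=np.eye(3)-np.outer(k,k);M+=N;q+=N@o
    return np.linalg.solve(M,q)
def blue(img):
    h=cv2.cvtColor(img,cv2.COLOR_BGR2HSV);return cv2.inRange(h,(100,150,50),(125,255,255))>0
E
python3 - <<'E'
from h import *
t=cam("top");s=cam("side")
def roi(d,u0,v0,u1,v1):
    m=blue(d["img"]);k=np.zeros_like(m);k[v0:v1,u0:u1]=m[v0:v1,u0:u1];return blob(k)
a=roi(t,315,165,350,200);b=roi(s,284,222,316,255);print(a,b)
print("knob tri",tri(t,a[0][0],s,b[0][0]), plane(t,*a[0][0],.065))
for p in((180,195),(179,194)): print("spindle z.1",plane(t,*p,.1))
print("side proj of it",proj(s,plane(t,180,195,.1)))
for p in((131,170),(147,160),(152,188),(277,203)): print(plane(t,*p,.15))
print("lidtop/corners z.092", [plane(t,*p,.09).round(3) for p in((160,168),(214,185),(195,225),(147,207))])
c=cv2.resize(t["img"][150:240,100:220],None,fx=5,fy=5,interpolation=cv2.INTER_CUBIC);cv2.imwrite("pics/c1.png",c)
E
```

```text
[(array([332.4, 179.1]), [328, 175, 9, 9, 62])] [(array([299.6, 232.5]), [297, 230, 6, 6, 34]), (array([299.3, 241.6]), [297, 239, 5, 5, 15])]
knob tri [ 0.54850492 -0.26300909  0.06361884] [ 0.548128   -0.26272066  0.065     ]
spindle z.1 [0.50745925 0.20470602 0.1       ]
spindle z.1 [0.51061933 0.2077433  0.1       ]
side proj of it (np.float64(219.9264964118637), np.float64(160.31149578483067))
[0.57829422 0.33975117 0.15      ]
[0.60693733 0.29285905 0.15      ]
[0.5224932  0.27704338 0.15      ]
[ 0.46692422 -0.08555905  0.15      ]
lidtop/corners z.092 [array([0.595, 0.269, 0.09 ]), array([0.537, 0.102, 0.09 ]), array([0.416, 0.161, 0.09 ]), array([0.475, 0.307, 0.09 ])]
```

View pics/c1.png

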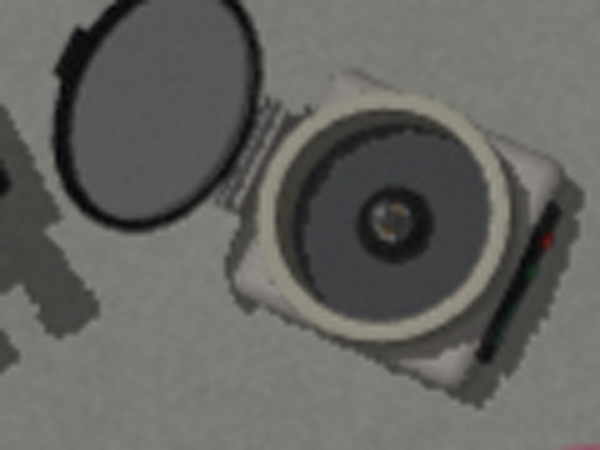

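```bash
python3 -m pendant '0 0 .05 0 0 0 .094;0 0 .1 0 0 0 .094;.05 -.05 .1 0 0 0 .094;.08 -.08 .1 0 0 0 .094;.11 -.11 .1 0 0 0 .094;.14 -.14 .1 0 0 0 .094;.17 -.17 .1 0 0 0 .094;.2 -.2 .1 0 0 0 .094;.23 -.23 .1 0 0 0 .094;.26 -.26 .1 0 0 0 .094;.29 -.29 .1 0 0 0 .094;.32 -.32 .1 0 0 0 .094' && python3 - <<'E'
from h import *
d=cam("wrist");print(d["T"].round(3).tolist(),d["mtx"].round(1).tolist());cv2.imwrite("pics/w1.png",d["img"]);print(r.sense()["tool_pos"],proj(d,[.51,.212,.1]))
E
```

```text
time_s: 1.4
tool_pos: [0.4781, 0.2317, 0.3224]
tcp_rot: [-0.0, 0.138, 0.99, 0.0]
contact_force: [0.4, 1.5, -0.6]
grip_width: 0.0942
[[0.273, -0.925, -0.263, 0.4], [0.962, 0.263, 0.074, 0.253], [0.001, -0.274, 0.962, 0.484], [0.0, 0.0, 0.0, 1.0]] [[324.9, 0.0, 255.4], [0.0, 324.9, 195.8], [0.0, 0.0, 1.0]]
[0.48317276 0.22686926 0.32178734] (np.float64(247.12450058704806), np.float64(201.7326667572874))
```

View pics/w1.png

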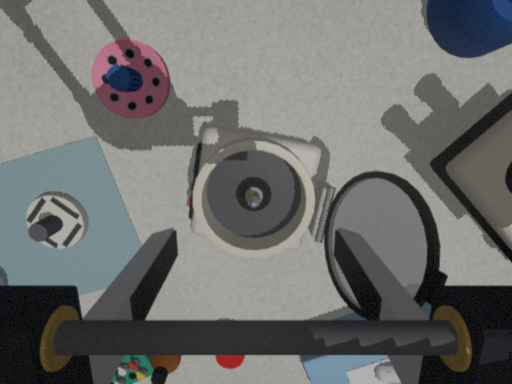

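The wrist view shows the bowl centred at about (254,197) with the spindle tip at about (254,196). The strip rotor is at left and the lid at right. Next I'll take a settled image and zoom in on it.

```bash
python3 - <<'E'
from h import *
d=cam("wrist");i=d["img"];print(r.sense()["tool_pos"])
c=cv2.resize(i[130:270,170:340],None,fx=4,fy=4,interpolation=cv2.INTER_CUBIC);cv2.imwrite("pics/c2.png",c)
np.savez("w2.npz",**{k:d[k] for k in("img","mtx","T")})
# bowl floor dark region: boundary
print(proj(d,[.51,.212,.1]))
h=cv2.cvtColor(i,cv2.COLOR_BGR2HSV)
m=cv2.inRange(h,(12,20,150),(35,120,255));k=np.zeros_like(m);k[130:270,180:325]=m[130:270,180:325]
cs,_=cv2.findContours(k,cv2.RETR_EXTERNAL,cv2.CHAIN_APPROX_NONE);cc=max(cs,key=cv2.contourArea);e=cv2.fitEllipse(cv2.convexHull(cc));print(e,plane(d,*e[0],.092))
E
```

```text
[0.48048484 0.22953309 0.32165938]
(np.float64(250.59970482761105), np.float64(196.01592022856408))
((257.0414123535156, 193.18356323242188), (117.59693908691406, 122.70365142822266), 86.9587631225586) [0.51088262 0.21998459 0.092     ]
```

View pics/c2.png

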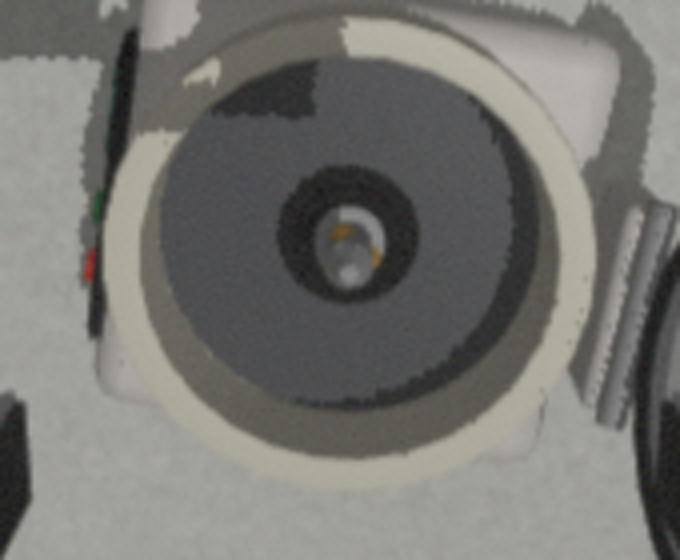

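The zoomed crop shows the tip at crop (350,272) and the rim's outer circle centred at crop (350,251).

```bash
python3 - <<'E'
from h import *
d=dict(np.load("w2.npz"))
print("tip",plane(d,257.1,197.6,.1),"rim",plane(d,257.3,192.4,.092))
print("shoulder",plane(d,257.1,190,.062),"floor ctr of dark collar",plane(d,170+348/4,130+235/4,.055))
t=cam("top");print("top tip",plane(t,177.2,193.6,.1),"top rim",plane(t,176.6,193,.092))
E
python3 -m pendant '.02 -.05 0 0 0 0 .094;.025 -.1 -.02 0 0 0 .094;.025 -.14 -.04 0 0 0 .094;.02 -.18 -.06 0 0 0 .094;.02 -.22 -.08 0 0 0 .094;.02 -.26 -.1 0 0 0 .094;.02 -.3 -.12 0 0 0 .094;.02 -.34 -.12 0 0 0 .094;.03 -.38 -.12 0 0 0 .094;.04 -.42 -.12 0 0 0 .094;.05 -.46 -.12 0 0 0 .094;.068 -.493 -.12 0 0 0 .094'
python3 -m pendant '0 0 0 0 0 0 .094;0 0 0 0 0 0 .094'
python3 - <<'E'
from h import *
d=cam("wrist");cv2.imwrite("pics/w3.png",d["img"]);s=r.sense();print(s["tool_pos"],s["qpos"].round(2))
b=blob(blue(d["img"]));print(b,proj(d,[.548,-.263,.071]))
E
```

```text
tip [0.51415457 0.21911066 0.1       ] rim [0.50999434 0.2205757  0.092     ]
shoulder [0.5147749  0.21898469 0.062     ] floor ctr of dark collar [0.51486879 0.21882552 0.055     ]
top tip [0.51201942 0.21320883 0.1       ] top rim [0.51527936 0.21664364 0.092     ]
time_s: 2.75
tool_pos: [0.545, -0.2601, 0.2027]
tcp_rot: [-0.0, 0.138, 0.99, 0.0]
contact_force: [-0.5, -0.1, 0.7]
grip_width: 0.0941
time_s: 2.95
tool_pos: [0.5452, -0.2587, 0.202]
tcp_rot: [-0.001, 0.138, 0.99, 0.001]
contact_force: [-1.3, -0.5, -0.3]
grip_width: 0.0939
[ 0.54482716 -0.25801605  0.20218131] [-0.56  0.33  1.48  0.    1.34 -1.85]
[(array([233. , 302.6]), [177, 272, 109, 49, 3311]), (array([248.1, 203.6]), [237, 195, 25, 15, 97]), (array([214.7, 357. ]), [207, 355, 19, 7, 76]), (array([228.3, 277.9]), [220, 274, 15, 8, 32])] (np.float64(251.6347514844095), np.float64(197.4558639443689))
```

View pics/w3.png

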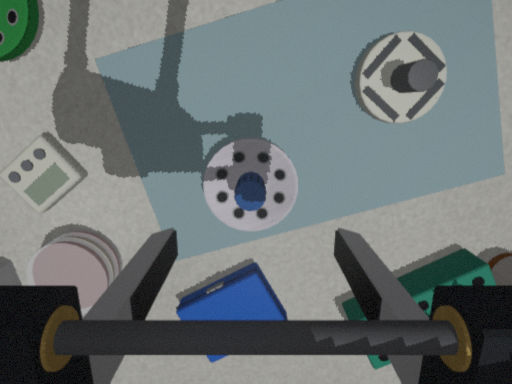

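The wrist view shows the rotor rim centred at about (250,184) and the knob top at about (250,197). The slide box is at (230,300), clear of the fingers.

```bash
python3 - <<'E'
from h import *
d=cam("wrist");i=d["img"];print(r.sense()["tool_pos"])
h=cv2.cvtColor(i,cv2.COLOR_BGR2HSV);m=blue(i);m|=cv2.inRange(h,(95,110,30),(130,255,255))>0
k=np.zeros_like(m);k[160:222,225:280]=m[160:222,225:280];b=blob(k);print(b[:2])
print("rim",plane(d,250,184,.033))
print("knob mid-body",plane(d,*b[0][0],.055))
print("top",plane(d,250,197,.071))
E
```

```text
[ 0.54471582 -0.25776027  0.20237735]
[(array([249.2, 193.3]), [235, 173, 29, 38, 820])]
rim [ 0.54356693 -0.2633187   0.033     ]
knob mid-body [ 0.54734307 -0.26490447  0.055     ]
top [ 0.54685624 -0.26371149  0.071     ]
```

```bash
python3 -m pendant '.001 -.006 -.03 0 0 0 .06;.001 -.006 -.06 0 0 0 .06;.001 -.006 -.09 0 0 0 .06;.001 -.006 -.115 0 0 0 .06;.001 -.006 -.13 0 0 0 .06;.001 -.006 -.14 0 0 0 .06;.001 -.006 -.145 0 0 0 .06;.001 -.006 -.145 0 0 0 .06;.001 -.006 -.145 0 0 0 .06' 10
python3 -m pendant '0 0 0 0 0 0 .025;0 0 0 0 0 0 .025;0 0 0 0 0 0 .025;0 0 0 0 0 0 .025;0 0 0 0 0 0 .025;0 0 0 0 0 0 .025' 10
python3 -m pendant '0 0 0 0 0 0 .02;0 0 0 0 0 0 .02;0 0 0 0 0 0 .02;0 0 0 0 0 0 .02' 45
```

```text
time_s: 3.95
tool_pos: [0.5467, -0.2659, 0.0585]
tcp_rot: [0.001, 0.138, 0.99, -0.0]
contact_force: [-0.0, -0.2, -1.0]
grip_width: 0.0601
time_s: 4.55
tool_pos: [0.5463, -0.2657, 0.0577]
tcp_rot: [0.0, 0.138, 0.99, 0.0]
contact_force: [0.1, 1.6, 1.8]
grip_width: 0.0297
time_s: 4.95
tool_pos: [0.5463, -0.2658, 0.0577]
tcp_rot: [0.0, 0.138, 0.99, 0.0]
contact_force: [0.4, 1.7, 3.5]
grip_width: 0.0291
```

```bash
python3 -m pendant '0 0 .01 0 0 0 .02;0 0 .03 0 0 0 .02;0 0 .06 0 0 0 .02;0 0 .1 0 0 0 .02;0 0 .13 0 0 0 .02;0 0 .15 0 0 0 .02;0 0 .15 0 0 0 .02;0 0 .15 0 0 0 .02'
python3 - <<'E'
from h import *
d=cam("wrist");i=d["img"];cv2.imwrite("pics/w4.png",i);s=r.sense();print(s["tool_pos"],s["contact_force"],s["grip_width"])
p=s["tool_pos"];print("expect rim ctr",proj(d,p+[0,0,.002-.026]),"knob",proj(d,p+[0,0,.014]))
E
```

```text
time_s: 5.75
tool_pos: [0.5457, -0.2659, 0.207]
tcp_rot: [-0.0, 0.138, 0.99, -0.0]
contact_force: [-0.3, 0.2, -2.2]
grip_width: 0.0295
[ 0.54521702 -0.26550683  0.20607435] [-0.15925154  0.06600735 -1.5341194 ] 0.02899154310375487
expect rim ctr (np.float64(255.94111516955823), np.float64(237.9033097288839)) knob (np.float64(256.08294655048337), np.float64(267.68078882545814))
```

View pics/w4.png

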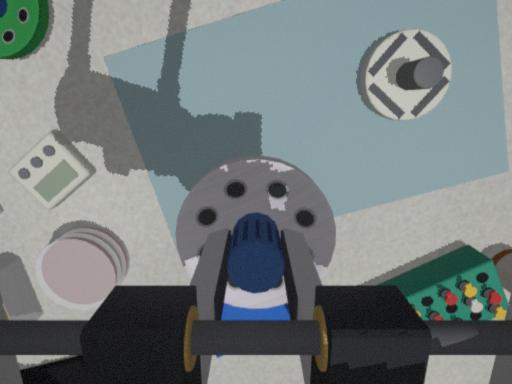

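The wrist view shows the rotor held level. Its rim spans columns 177–335 (centre 256, as expected) and its far edge is at row 157. I'll compare that edge with the prediction for the tool-x offset.

```bash
python3 - <<'E'
from h import *
d=cam("wrist");s=r.sense();p=s["tool_pos"]
f=d["T"][:3,1].copy();f[2]=0;f/=np.linalg.norm(f);l=np.array([-f[1],f[0],0]);print("fwd",f)
a=np.linspace(0,2*np.pi,181)
for o in(-.004,0,.004):
    P=np.array([proj(d,p+[0,0,-.024]+f*o+.05*(f*np.cos(t)+l*np.sin(t))) for t in a]);print(o,"x",P[:,0].min(),P[:,0].max(),"ytop",P[:,1].min())
    P=np.array([proj(d,p+[0,0,.014]+f*o+.015*(f*np.cos(t)+l*np.sin(t))) for t in a]);print("   knob",P.min(0),P.max(0))
i=d["img"];print([i[v,256].tolist() for v in range(150,166,2)])
E
```

```text
fwd [-0.96202589  0.27295821  0.        ]
-0.004 x 175.1585455375228 336.2537802916565 ytop 165.46635955209084
   knob [226.42425883 248.88565273] [285.31056108 301.64656625]
0 x 174.72524919657366 336.6938264622893 ytop 158.61901457665755
   knob [226.23518857 241.44647487] [285.51021479 294.90608886]
0.004 x 174.28722798066906 337.1386686440614 ytop 151.6919704666907
   knob [226.04360527 233.90599181] [285.71252172 288.07828072]
[[101, 97, 82], [101, 96, 83], [101, 97, 83], [103, 97, 97], [109, 107, 106], [177, 169, 172], [123, 117, 120], [118, 115, 116]]
```

```bash
python3 -m pendant '0 .03 0 0 0 0 .02;-.005 .07 0 0 0 0 .02;-.01 .115 0 0 0 0 .02;-.01 .16 0 0 0 0 .02;-.015 .205 0 0 0 0 .02;-.02 .25 0 0 0 0 .02;-.025 .295 0 0 0 0 .02;-.03 .34 0 0 0 0 .02;-.03 .385 0 0 0 0 .02;-.032 .425 0 0 0 0 .02;-.032 .46 0 0 0 0 .02;-.032 .484 0 0 0 0 .02'
python3 -m pendant '0 0 0 0 0 0 .02;0 0 0 0 0 0 .02;0 0 0 0 0 0 .02;0 0 0 0 0 0 .02'
python3 - <<'E'
from h import *
p=r.sense()["tool_pos"];print(p)
t=cam("top");s=cam("side")
A=t["img"][150:240,130:230];B=s["img"][100:210,165:275]
g=[cv2.resize(x,(400,int(400*x.shape[0]/x.shape[1])),interpolation=cv2.INTER_CUBIC) for x in(A,B)]
H=max(x.shape[0] for x in g);g=[cv2.copyMakeBorder(x,0,H-x.shape[0],0,0,0) for x in g]
cv2.imwrite("pics/hov.png",np.hstack(g))
for n,d in(("t",t),("s",s)):
    print(n,"knobtop",proj(d,p+[0,0,.014]),"rim",[proj(d,[*c,.092]) for c in((.512,.219),(.514,.216))],"rotor rim",proj(d,p+[-.001,0,-.024]))
np.savez("hov.npz",t=t["img"],s=s["img"])
E
```

```text
time_s: 7.05
tool_pos: [0.5128, 0.2203, 0.2056]
tcp_rot: [-0.002, 0.137, 0.991, -0.0]
contact_force: [-0.7, -0.7, -0.5]
grip_width: 0.0292
time_s: 7.45
tool_pos: [0.5141, 0.2169, 0.2071]
tcp_rot: [-0.0, 0.139, 0.99, -0.0]
contact_force: [0.7, -0.2, -1.9]
grip_width: 0.0292
[0.51409259 0.21685636 0.20713848]
t knobtop (np.float64(167.12793190152132), np.float64(185.8418169560416)) rim [(np.float64(175.82613970151039), np.float64(194.0871888910826)), (np.float64(176.8097822891807), np.float64(193.4079091440967))] rotor rim (np.float64(170.09491807992492), np.float64(188.571296070505))
s knobtop (np.float64(218.49391523685398), np.float64(132.16517865448685)) rim [(np.float64(219.25015086752956), np.float64(159.89052324686034)), (np.float64(220.05522234703386), np.float64(160.09752202192212))] rotor rim (np.float64(218.7166625798419), np.float64(140.69227328667813))
```

View pics/hov.png

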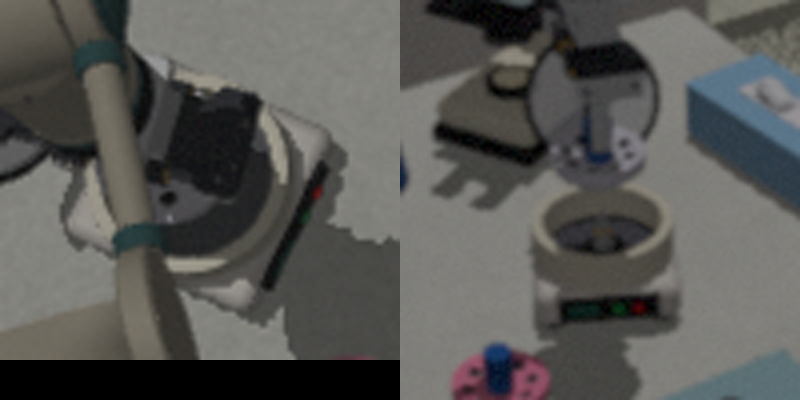

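Side view: the held rotor spans crop 548–647 and the bowl rim 532–673, so they are within about 2–4 mm of each other, well inside the cone's capture. I'll descend slowly, feeling for contact.

```bash
python3 -m pendant '.001 0 -.015 0 0 0 .02;.001 0 -.03 0 0 0 .02;.001 0 -.042 0 0 0 .02;.001 0 -.046 0 0 0 .02;.001 0 -.05 0 0 0 .02;.001 0 -.053 0 0 0 .02;.001 0 -.053 0 0 0 .02;.001 0 -.053 0 0 0 .02'
python3 -m pendant '0 0 -.002 0 0 0 .02;0 0 -.003 0 0 0 .02;0 0 -.004 0 0 0 .02;0 0 -.004 0 0 0 .02'
```

```text
time_s: 8.35
tool_pos: [0.5154, 0.2182, 0.1549]
tcp_rot: [0.0, 0.138, 0.99, 0.0]
contact_force: [-0.2, 0.8, -0.9]
grip_width: 0.0292
time_s: 8.75
tool_pos: [0.515, 0.2181, 0.1503]
tcp_rot: [-0.0, 0.138, 0.99, -0.0]
contact_force: [-0.3, -0.2, -1.8]
grip_width: 0.0291
```

```bash
python3 -m pendant '0 0 -.001 0 0 0 .02;0 0 -.002 0 0 0 .02;0 0 -.003 0 0 0 .02;0 0 -.003 0 0 0 .02'
python3 -m pendant '0 0 -.001 0 0 0 .02;0 0 -.002 0 0 0 .02;0 0 -.003 0 0 0 .02;0 0 -.003 0 0 0 .02'
```

```text
time_s: 9.15
tool_pos: [0.515, 0.2181, 0.1473]
tcp_rot: [-0.0, 0.138, 0.99, -0.0]
contact_force: [-0.5, -0.5, -1.8]
grip_width: 0.0293
time_s: 9.55
tool_pos: [0.515, 0.2181, 0.1443]
tcp_rot: [-0.0, 0.138, 0.99, -0.0]
contact_force: [0.6, 0.6, -1.5]
grip_width: 0.0296
```

```bash
python3 -m pendant '0 0 -.001 0 0 0 .02;0 0 -.002 0 0 0 .02;0 0 -.002 0 0 0 .02'
python3 -m pendant '0 0 -.001 0 0 0 .02;0 0 -.002 0 0 0 .02;0 0 -.002 0 0 0 .02'
```

```text
time_s: 9.85
tool_pos: [0.515, 0.2181, 0.1423]
tcp_rot: [-0.0, 0.138, 0.99, -0.0]
contact_force: [0.3, 0.3, -1.6]
grip_width: 0.0296
time_s: 10.15
tool_pos: [0.515, 0.2181, 0.1403]
tcp_rot: [-0.0, 0.138, 0.99, -0.0]
contact_force: [-0.7, -0.1, -2.0]
grip_width: 0.0296
```

```bash
for i in 1; do :; done; python3 -m pendant '0 0 -.001 0 0 0 .02;0 0 -.002 0 0 0 .02;0 0 -.002 0 0 0 .02'
python3 -m pendant '0 0 -.001 0 0 0 .02;0 0 -.001 0 0 0 .02'
python3 -m pendant '0 0 -.001 0 0 0 .02;0 0 -.001 0 0 0 .02'
```

```text
time_s: 10.45
tool_pos: [0.515, 0.2181, 0.1383]
tcp_rot: [-0.0, 0.138, 0.99, -0.0]
contact_force: [0.6, -0.2, -1.0]
grip_width: 0.0292
time_s: 10.65
tool_pos: [0.5151, 0.2181, 0.1374]
tcp_rot: [-0.0, 0.138, 0.99, 0.0]
contact_force: [-0.6, 0.5, -1.3]
grip_width: 0.0291
time_s: 10.85
tool_pos: [0.5151, 0.2181, 0.1364]
tcp_rot: [-0.0, 0.138, 0.99, 0.0]
contact_force: [-0.5, -0.8, -1.0]
grip_width: 0.0295
```

```bash
python3 -m pendant '0 0 -.001 0 0 0 .02;0 0 -.001 0 0 0 .02'
python3 -m pendant '0 0 -.001 0 0 0 .02;0 0 -.001 0 0 0 .02'
python3 -m pendant '0 0 -.001 0 0 0 .02;0 0 -.001 0 0 0 .02'
```

```text
time_s: 11.05
tool_pos: [0.5151, 0.2182, 0.1354]
tcp_rot: [-0.0, 0.138, 0.99, 0.0]
contact_force: [-0.3, -0.6, -0.8]
grip_width: 0.0295
time_s: 11.25
tool_pos: [0.5151, 0.2183, 0.1346]
tcp_rot: [0.0, 0.138, 0.99, 0.0]
contact_force: [-0.3, 0.8, 0.2]
grip_width: 0.0295
time_s: 11.45
tool_pos: [0.5152, 0.2183, 0.1338]
tcp_rot: [0.0, 0.138, 0.99, 0.0]
contact_force: [-0.3, 0.6, 2.1]
grip_width: 0.0293
```

```bash
python3 -m pendant '0 0 -.0005 0 0 0 .02;0 0 -.0005 0 0 0 .02'
python3 -m pendant '0 0 -.0005 0 0 0 .02;0 0 -.0005 0 0 0 .02'
```

```text
time_s: 11.65
tool_pos: [0.5154, 0.2184, 0.1334]
tcp_rot: [0.0, 0.138, 0.99, 0.0]
contact_force: [-0.4, 0.4, 3.8]
grip_width: 0.0296
time_s: 11.85
tool_pos: [0.5155, 0.2183, 0.1328]
tcp_rot: [0.0, 0.138, 0.99, 0.0]
contact_force: [-1.2, 1.2, 5.1]
grip_width: 0.0292
```

```bash
python3 -m pendant '0 0 -.001 0 0 0 .02;0 0 -.001 0 0 0 .02'
python3 -m pendant '0 0 -.001 0 0 0 .02;0 0 -.001 0 0 0 .02'
python3 -m pendant '0 0 -.001 0 0 0 .02;0 0 -.001 0 0 0 .02'
```

```text
time_s: 12.05
tool_pos: [0.5156, 0.2182, 0.1319]
tcp_rot: [0.001, 0.138, 0.99, 0.0]
contact_force: [0.0, 0.7, 5.4]
grip_width: 0.0296
time_s: 12.25
tool_pos: [0.5157, 0.2182, 0.1311]
tcp_rot: [0.001, 0.138, 0.99, 0.0]
contact_force: [-0.9, -0.3, 6.0]
grip_width: 0.0295
time_s: 12.45
tool_pos: [0.5158, 0.2182, 0.1302]
tcp_rot: [0.001, 0.138, 0.99, 0.0]
contact_force: [-1.2, 0.3, 7.3]
grip_width: 0.0291
```

```bash
python3 -m pendant '0 0 -.001 0 0 0 .02;0 0 -.001 0 0 0 .02'
python3 -m pendant '0 0 -.001 0 0 0 .02;0 0 -.001 0 0 0 .02'
python3 -m pendant '0 0 -.001 0 0 0 .02;0 0 -.001 0 0 0 .02'
```

```text
time_s: 12.65
tool_pos: [0.5155, 0.2181, 0.1283]
tcp_rot: [0.0, 0.138, 0.99, 0.0]
contact_force: [0.2, 0.5, 1.9]
grip_width: 0.0291
time_s: 12.85
tool_pos: [0.5154, 0.2181, 0.1273]
tcp_rot: [0.0, 0.138, 0.99, 0.0]
contact_force: [-0.1, 0.5, 2.5]
grip_width: 0.0292
time_s: 13.05
tool_pos: [0.5154, 0.2181, 0.1264]
tcp_rot: [0.0, 0.138, 0.99, 0.0]
contact_force: [-0.4, 1.0, 2.9]
grip_width: 0.0295
```

```bash
python3 -m pendant '0 0 -.001 0 0 0 .02;0 0 -.001 0 0 0 .02'
python3 -m pendant '0 0 -.001 0 0 0 .02;0 0 -.001 0 0 0 .02'
```

```text
time_s: 13.25
tool_pos: [0.5153, 0.2182, 0.1254]
tcp_rot: [0.0, 0.138, 0.99, 0.0]
contact_force: [-0.2, 0.4, 3.0]
grip_width: 0.0294
time_s: 13.45
tool_pos: [0.5153, 0.2182, 0.1244]
tcp_rot: [0.0, 0.138, 0.99, 0.0]
contact_force: [0.7, -0.2, 3.4]
grip_width: 0.0291
```

```bash
python3 -m pendant '0 0 -.001 0 0 0 .02;0 0 -.002 0 0 0 .02;0 0 -.002 0 0 0 .02'
python3 -m pendant '0 0 -.001 0 0 0 .02;0 0 -.002 0 0 0 .02;0 0 -.002 0 0 0 .02'
python3 -m pendant '0 0 -.001 0 0 0 .02;0 0 -.002 0 0 0 .02;0 0 -.002 0 0 0 .02'
```

```text
time_s: 13.75
tool_pos: [0.5152, 0.2182, 0.1223]
tcp_rot: [0.0, 0.138, 0.99, 0.0]
contact_force: [0.9, 0.4, 2.1]
grip_width: 0.0291
time_s: 14.05
tool_pos: [0.5143, 0.2178, 0.1196]
tcp_rot: [-0.001, 0.138, 0.99, -0.0]
contact_force: [1.8, 0.9, -0.8]
grip_width: 0.0293
time_s: 14.35
tool_pos: [0.5144, 0.2179, 0.1177]
tcp_rot: [-0.001, 0.138, 0.99, -0.0]
contact_force: [0.0, 0.0, -1.9]
grip_width: 0.0293
```

```bash
python3 -m pendant '0 0 -.001 0 0 0 .02;0 0 -.001 0 0 0 .02'
python3 -m pendant '0 0 -.0005 0 0 0 .02;0 0 -.0005 0 0 0 .02'
```

```text
time_s: 14.55
tool_pos: [0.5149, 0.218, 0.1172]
tcp_rot: [-0.0, 0.138, 0.99, -0.0]
contact_force: [-0.5, 0.1, -1.2]
grip_width: 0.0294
time_s: 14.75
tool_pos: [0.5151, 0.2181, 0.117]
tcp_rot: [-0.0, 0.138, 0.99, 0.0]
contact_force: [-0.5, -0.3, -1.2]
grip_width: 0.0295
```

```bash
python3 -m pendant '0 0 -.0005 0 0 0 .02;0 0 -.0005 0 0 0 .02;0 0 -.0005 0 0 0 .02'
python3 -m pendant '0 0 -.0005 0 0 0 .02;0 0 -.0005 0 0 0 .02;0 0 -.0005 0 0 0 .02'
python3 -m pendant '0 0 -.0005 0 0 0 .02;0 0 -.0005 0 0 0 .02;0 0 -.0005 0 0 0 .02'
```

```text
time_s: 15.05
tool_pos: [0.5152, 0.2182, 0.1167]
tcp_rot: [0.0, 0.138, 0.99, 0.0]
contact_force: [-0.2, 0.2, -0.2]
grip_width: 0.0293
time_s: 15.35
tool_pos: [0.5153, 0.2181, 0.1165]
tcp_rot: [0.0, 0.138, 0.99, 0.0]
contact_force: [-0.4, -0.6, 3.8]
grip_width: 0.0295
time_s: 15.65
tool_pos: [0.5153, 0.2182, 0.1164]
tcp_rot: [0.0, 0.138, 0.99, 0.0]
contact_force: [-2.5, -0.6, 7.2]
grip_width: 0.0296
```

```bash
python3 -m pendant '0 0 -.0005 0 0 0 .02;0 0 -.0007 0 0 0 .02;0 0 -.0007 0 0 0 .02'
python3 -m pendant '0 0 -.0004 0 0 0 .02;0 0 -.0004 0 0 0 .02;0 0 -.0004 0 0 0 .02'
```

```text
time_s: 15.95
tool_pos: [0.5154, 0.2182, 0.1163]
tcp_rot: [0.001, 0.138, 0.99, 0.0]
contact_force: [-2.9, -1.0, 9.1]
grip_width: 0.0293
time_s: 16.25
tool_pos: [0.5154, 0.2181, 0.1162]
tcp_rot: [0.001, 0.138, 0.99, 0.0]
contact_force: [-3.2, -0.9, 11.7]
grip_width: 0.0293
```

```bash
python3 -m pendant '0 0 -.0005 0 0 0 .02;0 0 -.0005 0 0 0 .02;0 0 -.0005 0 0 0 .02'
python3 -m pendant '0 0 .001 0 0 0 .02;0 0 .002 0 0 0 .02;0 0 .003 0 0 0 .02;0 0 .003 0 0 0 .02'
python3 -m pendant '0 0 .0005 0 0 0 .02;0 0 .001 0 0 0 .02;0 0 .001 0 0 0 .02'
```

```text
time_s: 16.55
tool_pos: [0.5154, 0.2181, 0.1161]
tcp_rot: [0.001, 0.138, 0.99, 0.0]
contact_force: [-3.7, -0.8, 14.7]
grip_width: 0.0295
time_s: 16.95
tool_pos: [0.5152, 0.2182, 0.1166]
tcp_rot: [-0.0, 0.138, 0.99, 0.0]
contact_force: [-0.2, -1.5, 1.7]
grip_width: 0.0295
time_s: 17.25
tool_pos: [0.515, 0.2181, 0.1175]
tcp_rot: [-0.0, 0.138, 0.99, -0.0]
contact_force: [0.2, 1.0, -1.7]
grip_width: 0.0293
```

```bash
python3 -m pendant '0 0 .0005 0 0 0 .02;0 0 .0005 0 0 0 .02'
python3 -m pendant '0 0 .0005 0 0 0 .02;0 0 .0005 0 0 0 .02'
python3 -m pendant '0 0 .0005 0 0 0 .02;0 0 .0005 0 0 0 .02'
```

```text
time_s: 17.45
tool_pos: [0.5151, 0.2181, 0.1183]
tcp_rot: [-0.0, 0.138, 0.99, 0.0]
contact_force: [0.7, -0.3, -1.5]
grip_width: 0.0292
time_s: 17.65
tool_pos: [0.5152, 0.2182, 0.1189]
tcp_rot: [0.0, 0.138, 0.99, 0.0]
contact_force: [0.9, -0.5, -1.0]
grip_width: 0.0293
time_s: 17.85
tool_pos: [0.5152, 0.2182, 0.1195]
tcp_rot: [0.0, 0.138, 0.99, 0.0]
contact_force: [-0.5, 1.1, -1.3]
grip_width: 0.0295
```

```bash
python3 -m pendant '0 0 .0005 0 0 0 .02;0 0 .0005 0 0 0 .02'
python3 -m pendant '0 0 .0005 0 0 0 .02;0 0 .0005 0 0 0 .02'
python3 -m pendant '0 0 .0005 0 0 0 .02;0 0 .0005 0 0 0 .02'
```

```text
time_s: 18.05
tool_pos: [0.5152, 0.2182, 0.12]
tcp_rot: [0.0, 0.138, 0.99, 0.0]
contact_force: [0.4, 0.0, -1.4]
grip_width: 0.0292
time_s: 18.25
tool_pos: [0.5151, 0.2181, 0.1202]
tcp_rot: [-0.0, 0.138, 0.99, 0.0]
contact_force: [0.2, -0.5, -3.3]
grip_width: 0.0296
time_s: 18.45
tool_pos: [0.515, 0.2182, 0.1204]
tcp_rot: [-0.0, 0.138, 0.99, -0.0]
contact_force: [0.9, 0.9, -6.3]
grip_width: 0.0293
```

```bash
python3 -m pendant '0 0 .0005 0 0 0 .02;0 0 .0005 0 0 0 .02'
python3 -m pendant '0 0 .0005 0 0 0 .02;0 0 .0005 0 0 0 .02'
```

```text
time_s: 18.65
tool_pos: [0.515, 0.2181, 0.1206]
tcp_rot: [-0.0, 0.138, 0.99, -0.0]
contact_force: [1.4, 0.4, -9.4]
grip_width: 0.0291
time_s: 18.85
tool_pos: [0.5149, 0.2181, 0.1209]
tcp_rot: [-0.001, 0.138, 0.99, -0.0]
contact_force: [3.5, 1.1, -14.4]
grip_width: 0.0295
```

```bash
python3 -m pendant '0 0 -.0006 0 0 0 .02;0 0 -.0006 0 0 0 .02'
python3 - <<'E'
from h import *
print(r.sense()["contact_force"])
E
```

```text
time_s: 19.05
tool_pos: [0.5149, 0.2181, 0.1209]
tcp_rot: [-0.0, 0.138, 0.99, -0.0]
contact_force: [2.6, 0.0, -14.4]
grip_width: 0.0295
[  2.59935284   0.01698941 -14.38127377]
```

```bash
python3 -m pendant '0 0 0 0 0 0 .02;0 0 0 0 0 0 .02;0 0 0 0 0 0 .02'
```

```text
time_s: 19.35
tool_pos: [0.5149, 0.2181, 0.121]
tcp_rot: [-0.0, 0.138, 0.99, -0.0]
contact_force: [2.4, 1.2, -15.5]
grip_width: 0.0292
```

```bash
python3 -m pendant '0 0 -.0008 0 0 0 .02;0 0 -.0008 0 0 0 .02'
python3 -m pendant '0 0 0 0 0 0 .02;0 0 0 0 0 0 .02'
```

```text
time_s: 19.55
tool_pos: [0.515, 0.2181, 0.1208]
tcp_rot: [-0.0, 0.138, 0.99, -0.0]
contact_force: [1.1, 2.0, -12.4]
grip_width: 0.0294
time_s: 19.75
tool_pos: [0.515, 0.2181, 0.1207]
tcp_rot: [-0.0, 0.138, 0.99, 0.0]
contact_force: [1.4, 0.2, -10.8]
grip_width: 0.0294
```

```bash
python3 -m pendant '0 0 0 0 0 0 .02;0 0 0 0 0 0 .02'
python3 -m pendant '0 0 0.0003 0 0 0 .02;0 0 0.0003 0 0 0 .02'
```

```text
time_s: 19.95
tool_pos: [0.5151, 0.2181, 0.1207]
tcp_rot: [-0.0, 0.138, 0.99, 0.0]
contact_force: [-0.1, 0.1, -11.2]
grip_width: 0.0291
time_s: 20.15
tool_pos: [0.515, 0.2181, 0.1207]
tcp_rot: [-0.0, 0.138, 0.99, -0.0]
contact_force: [1.0, 0.6, -11.1]
grip_width: 0.0292
```

```bash
python3 -m pendant '0 0 -.0001 0 0 0 .02;0 0 -.0001 0 0 0 .02'
python3 -m pendant '0 0 0 0 0 0 .02;0 0 0 0 0 0 .02'
python3 -m pendant '0 0 0 0 0 0 .02;0 0 0 0 0 0 .02'
```

```text
time_s: 20.35
tool_pos: [0.5151, 0.2181, 0.1207]
tcp_rot: [-0.0, 0.138, 0.99, 0.0]
contact_force: [0.6, -0.4, -12.2]
grip_width: 0.0296
time_s: 20.55
tool_pos: [0.5151, 0.2181, 0.1207]
tcp_rot: [-0.0, 0.138, 0.99, 0.0]
contact_force: [-0.3, 1.0, -11.8]
grip_width: 0.0291
time_s: 20.75
tool_pos: [0.5151, 0.2181, 0.1207]
tcp_rot: [-0.0, 0.138, 0.99, 0.0]
contact_force: [0.6, 0.5, -10.8]
grip_width: 0.0291
```

```bash
python3 -m pendant '0 0 -.0002 0 0 0 .02;0 0 -.0002 0 0 0 .02;0 0 -.0002 0 0 0 .02'
python3 -m pendant '0 0 0 0 0 0 .02;0 0 0 0 0 0 .02'
python3 -m pendant '0 0 0 0 0 0 .02;0 0 0 0 0 0 .02'
python3 -m pendant '0 0 0 0 0 0 .02;0 0 0 0 0 0 .02'
```

```text
time_s: 21.05
tool_pos: [0.5151, 0.2181, 0.1206]
tcp_rot: [-0.0, 0.138, 0.99, 0.0]
contact_force: [-0.4, 0.5, -9.5]
grip_width: 0.029
time_s: 21.25
tool_pos: [0.5151, 0.2181, 0.1206]
tcp_rot: [0.0, 0.138, 0.99, 0.0]
contact_force: [0.4, 0.5, -9.3]
grip_width: 0.0296
time_s: 21.45
tool_pos: [0.5151, 0.2181, 0.1206]
tcp_rot: [0.0, 0.138, 0.99, 0.0]
contact_force: [0.2, 0.5, -9.3]
grip_width: 0.0295
time_s: 21.65
tool_pos: [0.5151, 0.2181, 0.1206]
tcp_rot: [0.0, 0.138, 0.99, 0.0]
contact_force: [-0.4, 0.8, -9.1]
grip_width: 0.0293
```

```bash
python3 -m pendant '0 0 .0002 0 0 0 .02;0 0 .0002 0 0 0 .02;0 0 .0002 0 0 0 .02'
python3 -m pendant '0 0 0 0 0 0 .02;0 0 0 0 0 0 .02'
python3 -m pendant '0 0 0 0 0 0 .02;0 0 0 0 0 0 .02'
```

```text
time_s: 21.95
tool_pos: [0.5151, 0.2181, 0.1206]
tcp_rot: [-0.0, 0.138, 0.99, 0.0]
contact_force: [-0.2, 0.4, -9.1]
grip_width: 0.029
time_s: 22.15
tool_pos: [0.5151, 0.2181, 0.1206]
tcp_rot: [-0.0, 0.138, 0.99, 0.0]
contact_force: [0.2, -0.4, -11.1]
grip_width: 0.0297
time_s: 22.35
tool_pos: [0.5151, 0.2181, 0.1206]
tcp_rot: [-0.0, 0.138, 0.99, 0.0]
contact_force: [1.1, 0.3, -9.3]
grip_width: 0.0295
```

```bash
python3 -m pendant '0 0 .0001 0 0 0 .02;0 0 .0001 0 0 0 .02;0 0 .0001 0 0 0 .02'
for k in 1; do :; done
python3 -m pendant '0 0 0 0 0 0 .02;0 0 0 0 0 0 .02;0 0 0 0 0 0 .02'
python3 -m pendant '0 0 0 0 0 0 .02;0 0 0 0 0 0 .02;0 0 0 0 0 0 .02'
python3 -m pendant '0 0 0 0 0 0 .02;0 0 0 0 0 0 .02;0 0 0 0 0 0 .02'
python3 -m pendant '0 0 0 0 0 0 .02;0 0 0 0 0 0 .02;0 0 0 0 0 0 .02'
python3 -m pendant '0 0 0 0 0 0 .02;0 0 0 0 0 0 .02;0 0 0 0 0 0 .02'
```

```text
time_s: 22.65
tool_pos: [0.5151, 0.2181, 0.1207]
tcp_rot: [-0.0, 0.138, 0.99, 0.0]
contact_force: [1.0, 0.6, -11.9]
grip_width: 0.0291
time_s: 22.95
tool_pos: [0.5151, 0.2181, 0.1207]
tcp_rot: [-0.0, 0.138, 0.99, 0.0]
contact_force: [0.6, -0.2, -10.9]
grip_width: 0.0293
time_s: 23.25
tool_pos: [0.5151, 0.2181, 0.1207]
tcp_rot: [-0.0, 0.138, 0.99, 0.0]
contact_force: [-0.4, -0.1, -12.2]
grip_width: 0.0293
time_s: 23.55
tool_pos: [0.5151, 0.2181, 0.1207]
tcp_rot: [-0.0, 0.138, 0.99, 0.0]
contact_force: [0.3, 1.3, -12.0]
grip_width: 0.0294
time_s: 23.85
tool_pos: [0.5151, 0.2181, 0.1207]
tcp_rot: [-0.0, 0.138, 0.99, 0.0]
contact_force: [0.2, -0.1, -12.8]
grip_width: 0.0293
time_s: 24.15
tool_pos: [0.5151, 0.2181, 0.1208]
tcp_rot: [-0.0, 0.138, 0.99, 0.0]
contact_force: [0.2, 0.0, -12.8]
grip_width: 0.0295
```

```bash
python3 -m pendant '0 0 -.0003 0 0 0 .02;0 0 -.0003 0 0 0 .02;0 0 -.00015 0 0 0 .02'
python3 -m pendant '0 0 0 0 0 0 .02;0 0 0 0 0 0 .02'
python3 -m pendant '0 0 0 0 0 0 .02;0 0 0 0 0 0 .02'
python3 -m pendant '0 0 0 0 0 0 .02;0 0 0 0 0 0 .02'
```

```text
time_s: 24.45
tool_pos: [0.5151, 0.2181, 0.1207]
tcp_rot: [0.0, 0.138, 0.99, 0.0]
contact_force: [-0.5, 0.4, -11.1]
grip_width: 0.0292
time_s: 24.65
tool_pos: [0.5151, 0.2181, 0.1207]
tcp_rot: [0.0, 0.138, 0.99, 0.0]
contact_force: [-0.2, -0.0, -10.5]
grip_width: 0.029
time_s: 24.85
tool_pos: [0.5151, 0.2182, 0.1207]
tcp_rot: [0.0, 0.138, 0.99, 0.0]
contact_force: [-0.3, 0.5, -10.7]
grip_width: 0.0291
time_s: 25.05
tool_pos: [0.5151, 0.2181, 0.1207]
tcp_rot: [0.0, 0.138, 0.99, 0.0]
contact_force: [-0.4, -0.6, -10.7]
grip_width: 0.0294
```

Steady at about −10.7 N (9.2 N net of the rotor's weight). I'll keep holding.

```bash

python3 -m pendant '0 0 0 0 0 0 .02;0 0 0 0 0 0 .02'
python3 -m pendant '0 0 0 0 0 0 .02;0 0 0 0 0 0 .02'
python3 -m pendant '0 0 0 0 0 0 .02;0 0 0 0 0 0 .02'
python3 -m pendant '0 0 0 0 0 0 .02;0 0 0 0 0 0 .02'
python3 -m pendant '0 0 0 0 0 0 .02;0 0 0 0 0 0 .02'
```

```text
time_s: 25.25
tool_pos: [0.5152, 0.2181, 0.1207]
tcp_rot: [0.0, 0.138, 0.99, 0.0]
contact_force: [-0.7, -0.1, -10.7]
grip_width: 0.0292
time_s: 25.45
tool_pos: [0.5152, 0.2181, 0.1207]
tcp_rot: [0.0, 0.138, 0.99, 0.0]
contact_force: [-0.2, 0.4, -11.0]
grip_width: 0.0293
time_s: 25.65
tool_pos: [0.5152, 0.2181, 0.1207]
tcp_rot: [0.0, 0.138, 0.99, 0.0]
contact_force: [0.3, -0.1, -10.5]
grip_width: 0.0295
time_s: 25.85
tool_pos: [0.5152, 0.2181, 0.1207]
tcp_rot: [0.0, 0.138, 0.99, 0.0]
contact_force: [-0.0, -1.7, -10.8]
grip_width: 0.0296
time_s: 26.05
tool_pos: [0.5152, 0.2181, 0.1207]
tcp_rot: [0.0, 0.138, 0.99, 0.0]
contact_force: [-0.1, -0.0, -11.3]
grip_width: 0.0298
```

```bash
python3 -m pendant '0 0 -.001 0 0 0 .02;0 0 -.002 0 0 0 .02;0 0 -.003 0 0 0 .02;0 0 -.0035 0 0 0 .02;0 0 -.004 0 0 0 .02;0 0 -.004 0 0 0 .02;0 0 -.004 0 0 0 .02'
python3 -m pendant '0 0 -.0005 0 0 0 .02;0 0 -.0005 0 0 0 .02;0 0 -.0005 0 0 0 .02'
```

```text
time_s: 26.75
tool_pos: [0.5157, 0.2183, 0.1169]
tcp_rot: [0.001, 0.138, 0.99, 0.0]
contact_force: [-0.7, 0.5, -1.8]
grip_width: 0.029
time_s: 27.05
tool_pos: [0.5156, 0.2182, 0.1166]
tcp_rot: [0.001, 0.138, 0.99, 0.0]
contact_force: [-0.2, -0.2, 1.3]
grip_width: 0.0293
```

```bash
python3 -m pendant '0 0 -.0005 0 0 0 .02;0 0 -.0005 0 0 0 .02;0 0 -.0005 0 0 0 .02'
python3 -m pendant '0 0 0 0 0 0 .035;0 0 0 0 0 0 .05;0 0 0 0 0 0 .06;0 0 0 0 0 0 .06;0 0 0 0 0 0 .06'
python3 -m pendant '0 0 .01 0 0 0 .06;0 0 .03 0 0 0 .06;0 0 .06 0 0 0 .06;0 0 .1 0 0 0 .06;0 0 .14 0 0 0 .06;0 0 .18 0 0 0 .06;-.02 -.03 .2 0 0 0 .06;-.04 -.06 .2 0 0 0 .06;-.06 -.09 .2 0 0 0 .06;-.07 -.12 .2 0 0 0 .06;-.08 -.14 .2 0 0 0 .06;-.08 -.14 .2 0 0 0 .06'
python3 -m pendant '0 0 0 0 0 0 .06;0 0 0 0 0 0 .06;0 0 0 0 0 0 .06'
python3 - <<'E'
from h import *
t=cam("top");s=cam("side");w=cam("wrist")
A=s["img"][110:290,150:350];cv2.imwrite("pics/end.png",np.hstack([cv2.resize(A,(400,360),interpolation=cv2.INTER_CUBIC),cv2.resize(w["img"],(400,300)) if 0 else cv2.copyMakeBorder(cv2.resize(w["img"],(400,300)),0,60,0,0,0)]))
K=np.zeros((384,512),bool);m=blue(s["img"]);K[125:175,205:235]=m[125:175,205:235];print(blob(K))
print("home knob top exp",proj(s,[.515,.218,.13]),"bottom",proj(s,[.515,.218,.085]),"raised 20:",proj(s,[.515,.218,.15]))
E
```

```text
time_s: 27.35
tool_pos: [0.5157, 0.2183, 0.1164]
tcp_rot: [0.001, 0.138, 0.99, 0.0]
contact_force: [-0.0, -1.2, 4.6]
grip_width: 0.0295
time_s: 27.85
tool_pos: [0.515, 0.2181, 0.1154]
tcp_rot: [-0.0, 0.138, 0.99, -0.0]
contact_force: [-0.0, -0.4, 0.5]
grip_width: 0.0594
time_s: 29.05
tool_pos: [0.4339, 0.0764, 0.3168]
tcp_rot: [0.001, 0.139, 0.99, -0.0]
contact_force: [-0.4, 0.9, 0.2]
grip_width: 0.0599
time_s: 29.35
tool_pos: [0.4356, 0.0789, 0.3156]
tcp_rot: [-0.0, 0.137, 0.991, 0.0]
contact_force: [-0.2, 0.3, 0.4]
grip_width: 0.0601
[(array([220. , 153.5]), [218, 152, 5, 4, 20]), (array([220.3, 160.3]), [219, 158, 4, 5, 12]), (array([218., 157.]), [218, 157, 1, 1, 1])]
home knob top exp (np.float64(219.60831567608216), np.float64(151.8571912779545)) bottom (np.float64(220.10392719300148), np.float64(161.21775378642522)) raised 20: (np.float64(219.38300513875691), np.float64(147.6017748954622))
```

View pics/end.png

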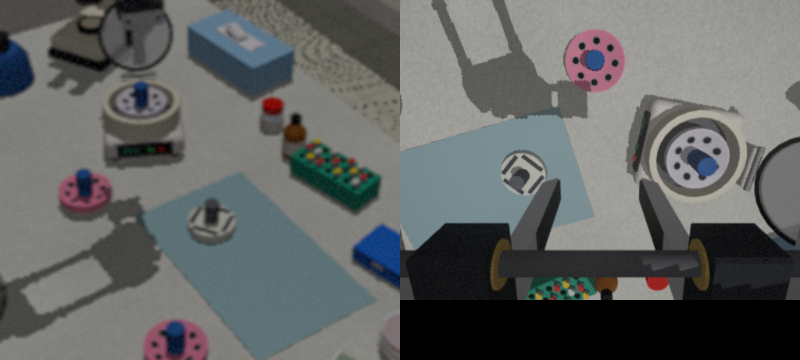

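The final view shows the silver rotor seated level in the bowl, with the knob at home height in the side view. The bystanders are where they were and the arm is clear, so I'll hand the job in.

```bash
python3 -c "
from rig import r
print(r.sign_off())"
```

```text
the job is handed in; nothing more can be done
None
```

The silver rotor is on the spindle and locked home. It held the upward tug, and I handed the job in at about 29.5 s.

- **Fitting:** The rotor slid past the jaws at about 9 N on them (7.3 N read at the wrist). I then pressed it onto the shoulder, with a highest reading of 14.7 N.
- **Lock test:** The rotor rose about 4 mm of free play before the lock caught. It then held a steady pull reading 10.5 to 11.3 N at the wrist for about 1.6 s, or roughly 9 to 10 N without the rotor's weight.
- **Not so clean:** While I was setting the pull, the force drifted up to a reading of 15.5 N. I backed off and re-held until it was steady. It stayed under the 20 N limit.
- **Last checks:** I lowered the rotor back onto the shoulder with a light press (4.6 N reading) and released it. In the side view, the knob is within about a pixel of its home height. The last pictures show it level in the bowl, with the strip rotor and the other bench items in view apparently undisturbed and the arm clear.

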